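# Hook a truffle carton forward in the counter shelf

## Task

The cardboard-brown carton of truffles stands too far back in the low clear-roofed shelf. Take the pull hook by its red handle, drop its blade behind that carton's front lip and draw the carton gently forward by feel until its whole front lies square against the buffer of the brass stop bar; keep a light, steady pull on it there for about half a second, without ever forcing it. Then unhook, set the hook down on the open counter clear of the shelf, touch the carton with nothing but the hook, keep it flat with its truffles inside, and leave the white carton and the other goods where they are.

Things in the scene. Friction and masses are not known exactly. Their poses are not given: they have to be found in the camera images.
- pull_hook: hook, 228 x 26 x 46 mm, 0.16 kg, standing on handle and blade. Red handle 70 long (x) x 26 wide (y) x 46 high; from it a 10 x 10 mm steel shaft runs along +x, its underside 33 mm above the hook's underside, to a blade 6 mm thick (x), 18 mm wide (y) that points down to the level of the handle's underside. Origin: centre of the handle's underside; x towards the blade, z up
- hook_grip (a point): middle of the red handle, 30 mm above its underside: grip here, fingers closing across the 26 mm width
- hook_tip (a point): centre of the blade's lower end, 190 mm along +x from the handle's middle, at the height of the handle's underside
- shelf: fixed two-bay shelf, 180 deep (x), 278 wide (y), 151 high; wooden floor 12 mm thick, clear roof (underside 145 mm above the counter), clear sides and back, wooden divider beginning 53 mm behind the front edge. Bays 130 mm wide, centred 68 mm left and right of the middle. Origin: centre of its footprint; x points to its back, open front edge at x = -90 mm; turned a few degrees
- stop_bar: fixed brass bar across both bays, 8 thick (x), 264 wide, 34 high, on the shelf floor, its middle 16 to 30 mm behind the shelf's front edge. On its rear side two set screws carry a black buffer strip, rigidly clamped, whose rear face lies 9 to 19 mm behind the bar's middle: a setting that is not measured. The carton stops there, within 16 N. Origin: middle of its underside, axes as the shelf's
- kraft_carton: brown open carton with three truffles, 76 deep (x), 110 wide (y), 46 high, 0.3 to 0.6 kg; walls 5 mm, bottom 4 mm. Origin: centre of the underside; x points to the shelf's back. Slides on the shelf floor with 1 to 8 N of friction; starts in either bay, its front 75 to 88 mm behind the shelf's front edge, up to 0.1 rad askew
- carton_lip (a point): middle (also across the 5 mm thickness) of the top edge of the brown carton's front wall, 46 mm above its underside. Behind this wall an empty channel 24 mm wide (x = -33 to -9 mm of the carton) takes the hook's blade; the partition behind the channel is 34 mm high
- carton_left (a point): point on the brown carton's front face, 50 mm to the left (+y) of its middle, 15 mm up. Once the front lies full on the buffer the pull rises by 10 to 25 N per mm; if askew, one corner meets it first with a smaller rise, then the carton turns flat
- carton_right (a point): point on the brown carton's front face, 50 mm to the right (-y) of its middle, 15 mm up
- white_carton: white carton of the same shape with a blue label and two truffles, in the other bay: leave it alone. Origin: centre of the underside
- truffle_0: truffle, 28 mm ball, loose in the back compartment of the brown carton; origin at its underside
- truffle_1: truffle, 28 mm ball, loose in the back compartment of the brown carton; origin at its underside
- truffle_2: truffle, 28 mm ball, loose in the back compartment of the brown carton; origin at its underside
- sweet_jar: round jar of white sweets, 69 mm across, 107 high, bystander; origin centre of its underside
- tape_a: roll of brown tape, 93 mm across, 48 high, bystander; origin centre of its underside
- card_block: white block of small cards, 34 x 58 x 38 mm, bystander; origin centre of its underside
- pastille_tin: round tin with a gold lid, 70 mm across, 36 high, bystander; origin centre of its underside
- ballotin_c: cream folded card box, 65 x 93 x 43 mm, bystander; origin centre of its underside

How it is judged:
On the way, in this order (a step that is already met when the one before it is completed fails the run):
1. the hook's blade is down behind the brown carton's front lip, at least 10 mm below its top (x of hook_tip in the frame of kraft_carton between -0.034 and -0.008 m and z of hook_tip in the frame of kraft_carton below 0.036 m and y of hook_tip in the frame of kraft_carton between -0.05 and 0.05 m), for 0.2 s.
2. hooked, the carton is held square (within 0.03 rad) against the stop bar's buffer with a pull that presses on it with more than 2 N (all of step 1 and angle between the x axis of kraft_carton and the x axis of stop_bar, either way round below 0.03 rad and x of each of carton_left, carton_right in the frame of stop_bar below 0.022 m and contact force between kraft_carton and stop_bar above 2 N), for 0.3 s.
At the end, for the whole second after the job is handed in: The brown carton is square to the stop bar within 0.03 rad, its front corners at most 22 mm behind the bar's middle, it stands flat with its three truffles inside, and the hook rests on the counter, blade and handle at least 10 mm clear of the shelf, in front of it or beside it (angle between the x axis of kraft_carton and the x axis of stop_bar, either way round below 0.03 rad and x of each of carton_left, carton_right in the frame of stop_bar below 0.022 m and height (world z) of kraft_carton below 0.018 m and angle between kraft_carton's own z axis and vertical below 0.05 rad and linear speed of each of kraft_carton, pull_hook below 0.02 m/s and height (world z) of each of hook_grip, hook_tip below 0.045 m and (x of hook_tip in the frame of shelf below -0.1 m or y of hook_tip in the frame of shelf above 0.15 m or y of hook_tip in the frame of shelf below -0.15 m) and (x of hook_grip in the frame of shelf below -0.1 m or y of hook_grip in the frame of shelf above 0.15 m or y of hook_grip in the frame of shelf below -0.15 m) and contact force between pull_hook and kraft_carton below 0.1 N and z of each of truffle_0, truffle_1, truffle_2 in the frame of kraft_carton below 0.04 m and horizontal distance between each of truffle_0, truffle_1, truffle_2 and kraft_carton below 0.065 m); the robot touches nothing.
It fails at once if the carton pressed on the stop bar or its buffer with more than 16 N (contact force between kraft_carton and stop_bar above 16 N).
It fails at once if the hook pressed on the brown carton with more than 24 N (contact force between pull_hook and kraft_carton above 24 N).
It fails at once if the hand touched the brown carton (contact force between any of the fingers, the arm and kraft_carton above 0.5 N).
It fails at once if the brown carton tipped more than 0.25 rad (angle between kraft_carton's own z axis and vertical above 0.25 rad).
It fails at once if the white carton was moved more than 10 mm or another thing more than 20 mm (distance of white_carton from where it was at the start of the episode above 0.01 m or distance of any of sweet_jar, tape_a, card_block, pastille_tin, ballotin_c from where it was at the start of the episode above 0.02 m).
It also fails if it takes over 67 s, if anything falls off the work surface, if the arm or the gripper's body presses on something with over 40 N, if the wrist force passes 120 N, or if a joint passes its speed limit or range.

## Robot

A 7-joint arm with a two-finger parallel gripper is mounted at the origin on a cart in front of the work surface, level with it; the furniture and walls round the work are solid. World frame = base frame: x ahead of the robot, y to its left, z up, the work surface at z = 0. Lengths are in m, angles in rad, forces in N, time in s.
With the tool pointing down it reaches from about 0.4 to 0.875 m from the base axis. Payload 19.3 kg.
Tool frame: the origin (TCP) lies where the fingers leave the gripper's body, on its centre line; the fingertips stand bot.tip_reach ahead of it and the grasp point (between the pads) lies 54 mm ahead of it (bot.tip_reach is the distance from the TCP to the fingertips, in m); z points along the fingers, y is the line along which they close (so a half turn about z gives the same grasp; the last joint's range is limited). The gripper opens to 85 mm and grips with 20 to 120 N. Pads are 22 mm wide; open, the fingers measure 114 mm over their backs; the gripper's body (76 mm by 85 mm) begins 54 mm behind the grasp point. The pads swing forward as they close: fully open they stand 13 mm farther back than shut.
Start: joints at [-1.186, 0.521, -0.036, 1.599, 0.021, 1.021, -0.113], TCP at [0.275, 0.561, 0.304] pointing down, gripper open.
Joint ranges: [-2.91, 2.91], [-0.3, 2.13], [-1.5, 1.42], [0.17, 2.43], [-1.26, 4.41], [0.16, 1.93], [-2.52, 2.52]. Speed limits (rad/s): [1.89, 1.89, 2.39, 2.39, 3.01, 3.01, 3.01].

## Interface

Orientations are given as [roll, pitch, yaw] about the fixed x, y, z axes, in that order (R = Rz(yaw) Ry(pitch) Rx(roll)).
In Python, from workcell import bot gives the robot as it stands. The module is installed in compiled form; this text tells all that it offers.
- The arm moves only by the shell command python3 -m jog 'ROWS' [FORCE]. ROWS is JSON, a list that holds one entry, the list of rows, each a list of 7 numbers: the shift along the tool's x, y, z in mm, then the turn, a rotation vector about the tool's x, y, z in rad, then the opening, from 0 (shut) to 1 (fully open). In form: [[[tx, ty, tz, wx, wy, wz, fingers], ...]]. A call has 1 to 5 rows; each row shifts and turns the commanded pose from where the row before left it, along the tool's axes as they then stand; what a row does not reach is not made up. A row lasts 1/10 s, in which the tool goes at most 50 mm and 8.59 degrees, less where a joint would pass 70% of its speed; a pose out of reach is approached as far as the arm can. A call is refused whole if a number of a shift passes 50 or a number of a turn 0.15, either way. A call with a gripper value outside its range is refused whole. The fingers move at their own pace and stop on an object; FORCE is the grip in N (left out, the last holds). Time passes only in rows, so rows that do not move let the fingers close. It gives the time, the measured TCP pose, the force, the opening and the grip force at its end, in the units of the state.
- bot.observe(): the state, without advancing time (a new reading comes with each control period).
- bot.grab_frame(name): name is "scene" or "side" or "wrist"; returns a dict with "img" (480x640x3 uint8, red, green, blue), "intrinsics" (3x3 intrinsics, pixels), "R" (3x3) and "t" (3): a world point X has camera coordinates R X + t; the wrist camera has in their place "tool_from_camera" (4x4, takes a point from camera to tool coordinates, whose origin is the TCP and whose axes are the flange's). Camera axes: x right, y down, z forward; pixel columns grow to the right and rows downward; lengths in m; the calibration is good to about 2 mm. A picture is of the moment at which its call begins: read the wrist's pose just before it. There is no depth.
- bot.job_done(): hands the job in; it is judged then, once.
Trained networks look in a picture, given as the dict that the camera call returned (one of the last four; its "shot" number tells which), for a name from the list of things; names that differ only in an ending like _2 or _b are one class to them, and where a whole thing is asked for, a point or a joint stands for the part that bears it (a point fixed in the world has none). Each returns a list of dicts, best first, with "conf" (0 to 1); they miss things now and then, are a little off and sometimes report something else, mostly with a low value. They report only what shows in the picture. A call takes as long as a camera call.
- bot.trace(query, picture): "region" (480x640 bool, what is visible of it).
- bot.spot_point(query, picture): "xyz" ([x, y, z] in m, in world coordinates, good to about 4 mm: a listed point, or the origin of a listed thing).
The state is a dict: "clock": time; "qpos": joint angles; "qd": joint speeds; "joint_efforts": joint torques, N m; "position": TCP position; "tool_rot": TCP orientation; "force": force on the tool from outside, world axes, zero at the start; "moment": the same for the moment, N m; "grip_width": finger opening in m; "finger_force": force on a finger pad.
Only numpy, scipy, OpenCV 4.12 (cv2) and the standard library are available. Lean on these libraries where they do the work, as an engineer would, in place of code of your own. Each camera call takes 0.05 s, during which the arm holds its last target. There are 200 camera calls.

## Working session

There is one attempt and no reset: what is moved stays moved. The work goes in short steps, Python scripts to look and compute and a shell command to move; the robot and the scene stay as the last step left them, time stands still between calls to the robot, and variables do not carry over. Pictures are saved under pics/ and viewed, at most 10 in all, crops included, and the job is handed in when it is done.

```bash
mkdir -p pics; cat > h.py <<'E'
import numpy as np, cv2
from workcell import bot
from scipy.spatial.transform import Rotation as Ro
def st():
    s=bot.observe(); print('t',s['clock'],'p',np.round(s['position'],4),'rpy',np.round(s['tool_rot'],4),'F',np.round(s['force'],2),'w',s['grip_width'],s['finger_force']); return s
def see(cam,names,save=None):
    f=bot.grab_frame(cam)
    if save: cv2.imwrite('pics/'+save,f['img'][:,:,::-1])
    for n in names:
        r=bot.spot_point(n,f)
        print(cam,n,[(np.round(d['xyz'],4).tolist(),round(d['conf'],2)) for d in r[:2]])
    return f
E
python3 - <<'E'
from h import *
s=st(); print(bot.tip_reach)
N=['hook_grip','hook_tip','pull_hook','shelf','stop_bar','kraft_carton','carton_lip','carton_left','carton_right','white_carton','sweet_jar','tape_a','card_block','pastille_tin','ballotin_c']
see('scene',N,'s.png'); see('side',N,'d.png')
E
```

```text
t 0.0 p [0.2744 0.5612 0.3033] rpy [-3.1404e+00  1.0000e-04  2.6869e+00] F [-0.31  1.13 -0.47] w 0.08558322261594349 0.0
0.0726
scene hook_grip [([0.4151, 0.2208, 0.0276], 0.87)]
scene hook_tip [([0.5435, 0.3544, 0.0051], 0.81), ([0.5087, -0.3754, -0.001], 0.59)]
scene pull_hook [([0.4109, 0.2207, -0.002], 0.72)]
scene shelf [([0.3684, -0.5587, -0.0004], 0.72), ([0.4451, 0.4352, -0.0015], 0.27)]
scene stop_bar []
scene kraft_carton [([0.6926, -0.2057, 0.0127], 0.56), ([0.5101, -0.3759, -0.0037], 0.48)]
scene carton_lip [([0.6586, -0.2093, 0.0573], 0.59)]
scene carton_left []
scene carton_right [([0.6563, -0.255, 0.0254], 0.72), ([0.4977, -0.5202, -0.0026], 0.54)]
scene white_carton []
scene sweet_jar [([0.5063, -0.3761, -0.003], 0.69)]
scene tape_a [([0.4476, 0.437, -0.0036], 0.76)]
scene card_block [([0.3874, -0.4437, 0.0007], 0.55)]
scene pastille_tin [([0.3684, -0.559, -0.0024], 0.92)]
scene ballotin_c [([0.4989, -0.5207, -0.0008], 0.6)]
side hook_grip []
side hook_tip []
side pull_hook []
side shelf [([0.6571, -0.2071, 0.0557], 0.64), ([0.6654, -0.1379, -0.0019], 0.55)]
side stop_bar [([0.6053, -0.1383, 0.0132], 0.67)]
side kraft_carton [([0.6978, -0.201, 0.0108], 0.81)]
side carton_lip [([0.659, -0.2096, 0.0557], 0.85), ([0.6958, -0.2022, 0.0113], 0.19)]
side carton_left []
side carton_right [([0.6601, -0.254, 0.0282], 0.76), ([0.3683, -0.5536, 0.0012], 0.41)]
side white_carton [([0.7019, -0.0716, 0.0104], 0.69)]
side sweet_jar [([0.5099, -0.3806, 0.0005], 0.63)]
side tape_a [([0.6073, -0.1383, 0.0118], 0.3)]
side card_block [([0.3841, -0.4453, 0.0002], 0.67)]
side pastille_tin [([0.3702, -0.5568, 0.0014], 0.8)]
side ballotin_c [([0.5021, -0.5184, 0.0027], 0.91), ([0.6052, -0.1375, 0.0136], 0.34)]
```

View pics/s.png

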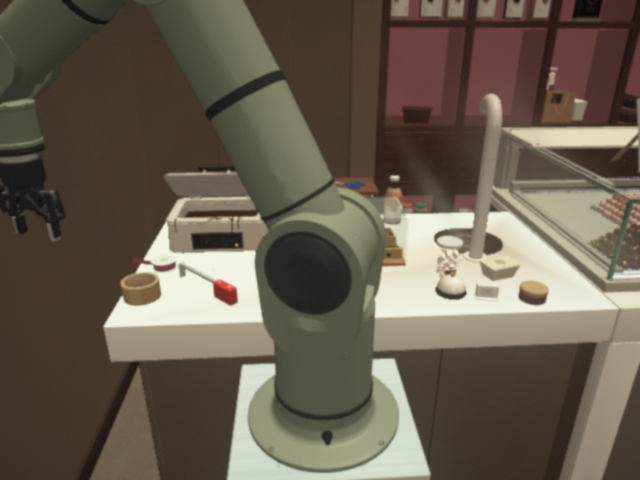

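View pics/d.png

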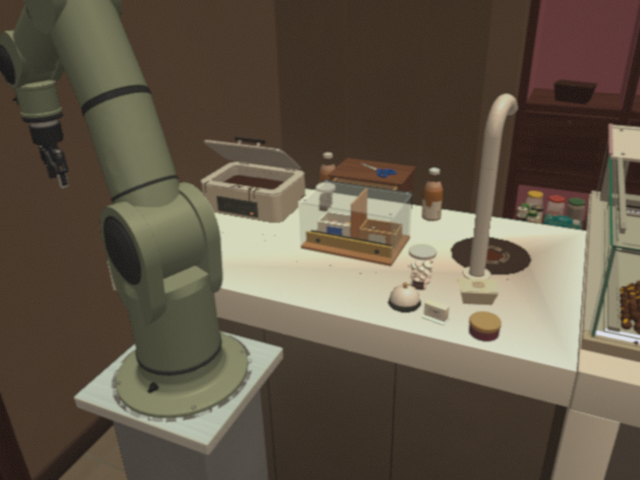

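The scene view shows the red handle at (225,290) and the blade at (183,267). The side view shows the shelf at (355,225), with the brown carton in its right bay (385,230) and the white one in the left. I'll go above the hook and turn the tool in line with it.

```bash
python3 -m jog '[[[-34,-30,0,0,0,0,1],[-34,-30,0,0,0,0,1],[-34,-30,0,0,0,0,1],[-34,-30,0,0,0,0,1],[-35,-31,0,0,0,0,1]]]' >/dev/null
python3 -m jog '[[[-35,-31,0,0,0,0,1],[-35,-31,0,0,0,0,1],[-35,-30,0,0,0,0,1],[0,0,0,0,0,0.145,1],[0,0,0,0,0,0.145,1]]]' >/dev/null
python3 -m jog '[[[0,0,0,0,0,0.145,1],[0,0,0,0,0,0.145,1],[0,0,0,0,0,0.145,1],[0,0,0,0,0,0.145,1],[0,0,0,0,0,0.145,1]]]' >/dev/null
python3 -m jog '[[[0,0,0,0,0,0.145,1],[0,0,0,0,0,0.145,1],[0,0,0,0,0,0.145,1],[0,0,0,0,0,0.145,1],[0,0,20,0,0,0.145,1]]]'
python3 -m jog '[[[0,0,20,0,0,0.14,1],[0,0,20,0,0,0,1],[0,0,0,0,0,0,1],[0,0,0,0,0,0,1]]]'
python3 - <<'E'
from h import *
st(); see('wrist',['hook_grip','hook_tip','pull_hook'],'w1.png')
see('scene',['stop_bar','kraft_carton','carton_lip','carton_left','carton_right','white_carton','shelf','hook_grip','hook_tip'])
see('side',['stop_bar','kraft_carton','carton_lip','carton_left','carton_right','white_carton','hook_grip','hook_tip'])
E
```

```text
clock: 3.6
position: [0.4166, 0.2224, 0.2853]
tool_rot: [3.141, -0.004, 0.941]
force: [-0.5, 1.2, -0.6]
grip_width: 0.0851
finger_force: 0.0
clock: 4.0
position: [0.4159, 0.2219, 0.2443]
tool_rot: [3.142, 0.0, 0.807]
force: [0.9, -0.4, 0.5]
grip_width: 0.0854
finger_force: 0.0
t 4.0 p [0.4159 0.2219 0.2443] rpy [3.1415e+00 3.0000e-04 8.0720e-01] F [ 0.9  -0.35  0.5 ] w 0.08538738447383619 0.0
wrist hook_grip [([0.4163, 0.2224, 0.0324], 0.67)]
wrist hook_tip []
wrist pull_hook [([0.4126, 0.2195, 0.0008], 0.94)]
scene stop_bar []
scene kraft_carton []
scene carton_lip []
scene carton_left [([0.3678, -0.5596, -0.0007], 0.31)]
scene carton_right [([0.4176, 0.219, 0.0299], 0.65), ([0.656, -0.2584, 0.0251], 0.62)]
scene white_carton []
scene shelf []
scene hook_grip [([0.4135, 0.2239, 0.0302], 0.84)]
scene hook_tip [([0.5473, 0.3523, 0.0025], 0.89), ([0.3676, -0.5584, -0.0013], 0.7)]
side stop_bar [([0.605, -0.134, 0.0145], 0.77)]
side kraft_carton [([0.6968, -0.1999, 0.0103], 0.68)]
side carton_lip [([0.6576, -0.2104, 0.055], 0.8)]
side carton_left [([0.6569, -0.1565, 0.0261], 0.74), ([0.3672, -0.5545, 0.0016], 0.59)]
side carton_right [([0.6578, -0.257, 0.0302], 0.7)]
side white_carton [([0.703, -0.0691, 0.0131], 0.97)]
side hook_grip []
side hook_tip []
```

View pics/w1.png

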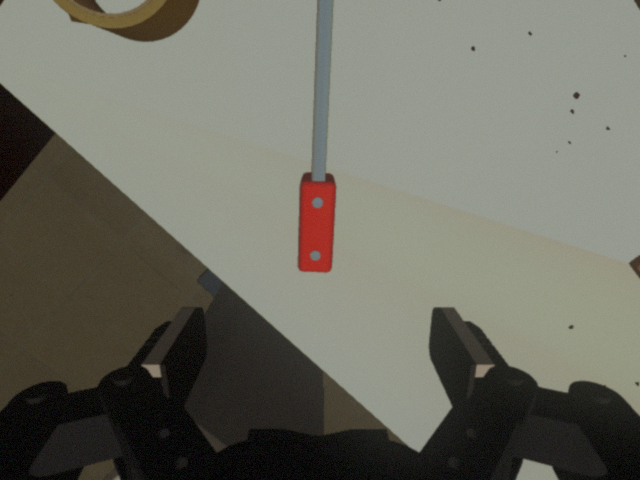

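The handle lies at (317,223) with the shaft leading to (325,0), so it is nearly aligned. I'll back-project for the exact pose.

```bash
cat >> h.py <<'E'
def proj(f,px,z,s):
    K=f['intrinsics'];T=f['tool_from_camera'];R=Ro.from_euler('xyz',s['tool_rot']).as_matrix()
    c=s['position']+R@T[:3,3]; out=[]
    for u,v in px:
        d=R@T[:3,:3]@np.linalg.solve(K,[u,v,1]); out.append(c+d*(z-c[2])/d[2])
    return np.array(out)
E
python3 - <<'E'
from h import *
s=st(); f=bot.grab_frame('wrist')
r=bot.trace('pull_hook',f); print(len(r),r[0]['conf'])
im=f['img'].astype(int); m=(im[:,:,0]>120)&(im[:,:,1]<60); m=m.astype(np.uint8)
ys,xs=np.nonzero(m); print(xs.mean(),ys.mean(),cv2.minAreaRect(np.c_[xs,ys].astype(np.float32)))
c=proj(f,[(317,223)],.046,s);print(c)
p=proj(f,[(325,0.),(319.3,175)],.043,s);d=p[0]-p[1];print(p,np.arctan2(d[1],d[0]))
p=proj(f,[(317.5,202.5),(315,256)],.046,s);d=p[0]-p[1];print(p.mean(0),np.arctan2(d[1],d[0]))
E
```

```text
t 5.15 p [0.4158 0.2219 0.2439] rpy [ 3.1416 -0.      0.8067] F [ 0.25 -0.67  0.1 ] w 0.08549158045546436 0.0
1 0.59
316.4157598499062 225.68630393996247 ((316.5926208496094, 226.4421844482422), (33.56035232543945, 88.8682861328125), 1.7357045412063599)
[[0.41711276 0.22416124 0.046     ]]
[[0.51870428 0.32295235 0.043     ]
 [0.44182311 0.24759963 0.043     ]] 0.7753582972362036
[0.41315737 0.22085    0.046     ] 0.7608003530843089
```

```bash
python3 -m jog '[[[-1,0,35,0,0,0.034,1],[0,0,40,0,0,0,1],[0,0,40,0,0,0,1],[0,0,30,0,0,0,1],[0,0,15,0,0,0,1]]]' 
python3 -m jog '[[[0,0,0,0,0,0,0.2],[0,0,0,0,0,0,0],[0,0,0,0,0,0,0],[0,0,0,0,0,0,0],[0,0,0,0,0,0,0]]]' 80
python3 -m jog '[[[0,0,0,0,0,0,0],[0,0,0,0,0,0,0],[0,0,0,0,0,0,0]]]'
```

```text
clock: 5.75
position: [0.4143, 0.2207, 0.0815]
tool_rot: [-3.141, 0.003, 0.773]
force: [0.3, 0.3, 0.5]
grip_width: 0.0855
finger_force: 0.0
clock: 6.25
position: [0.4154, 0.2215, 0.085]
tool_rot: [3.142, -0.002, 0.773]
force: [-2.5, -0.7, 14.9]
grip_width: 0.0247
finger_force: 78.2
clock: 6.55
position: [0.4154, 0.2215, 0.085]
tool_rot: [3.142, -0.002, 0.773]
force: [-2.9, -1.2, 13.7]
grip_width: 0.0248
finger_force: 78.2
```

```bash
python3 -m jog '[[[0,0,-40,0,0,0,0],[0,0,-45,0,0,0,0],[0,0,-45,0,0,0,0],[0,0,-40,0,0,0.13,0],[0,0,-40,0,0,0.13,0]]]' 
python3 -m jog '[[[0,0,-40,0,0,0.13,0],[0,0,0,0,0,0.13,0],[0,0,0,0,0,0.13,0],[0,0,0,0,0,0.123,0],[9,42,0,0,0,0,0]]]' >/dev/null
python3 -m jog '[[[9,42,0,0,0,0,0],[9,42,0,0,0,0,0],[9,42,0,0,0,0,0],[9,42,0,0,0,0,0],[9,42,0,0,0,0,0]]]' >/dev/null
python3 -m jog '[[[9,42,0,0,0,0,0],[9,42,0,0,0,0,0],[9,44,0,0,0,0,0],[0,0,0,0,0,0,0],[0,0,0,0,0,0,0]]]'
python3 - <<'E'
from h import *
s=st(); f=see('wrist',['stop_bar','kraft_carton','carton_lip','carton_left','carton_right','white_carton','hook_grip','hook_tip','shelf'],'w2.png')
see('side',['stop_bar','carton_lip','carton_left','carton_right','hook_grip','hook_tip'])
see('scene',['carton_lip','hook_grip','hook_tip'])
E
```

```text
clock: 7.05
position: [0.4147, 0.2209, 0.2962]
tool_rot: [-3.14, -0.001, 0.508]
force: [0.1, 0.3, -1.6]
grip_width: 0.0252
finger_force: 79.3
clock: 8.55
position: [0.4955, -0.1599, 0.3341]
tool_rot: [-3.141, -0.0, -0.003]
force: [-0.2, 1.3, -2.4]
grip_width: 0.0249
finger_force: 79.5
t 8.55 p [ 0.4955 -0.1599  0.3341] rpy [-3.1415e+00 -1.0000e-04 -2.9000e-03] F [-0.24  1.34 -2.43] w 0.024912021454228227 79.47408556938171
wrist stop_bar []
wrist kraft_carton [([0.6656, -0.1374, 0.0006], 0.19)]
wrist carton_lip []
wrist carton_left []
wrist carton_right []
wrist white_carton []
wrist hook_grip [([0.4939, -0.1592, 0.2796], 0.87)]
wrist hook_tip [([0.4941, -0.16, 0.2479], 0.53)]
wrist shelf [([0.6687, -0.136, 0.0001], 0.88)]
side stop_bar [([0.6057, -0.1368, 0.0114], 0.64)]
side carton_lip [([0.6583, -0.2115, 0.0564], 0.59), ([0.7027, -0.0699, 0.0145], 0.37)]
side carton_left [([0.6585, -0.1594, 0.027], 0.82)]
side carton_right [([0.6608, -0.2571, 0.0273], 0.92), ([0.6054, -0.136, 0.0106], 0.19)]
side hook_grip [([0.4967, -0.1592, 0.2784], 0.8)]
side hook_tip [([0.682, -0.1621, 0.2491], 0.9)]
scene carton_lip []
scene hook_grip [([0.4968, -0.1617, 0.2746], 0.74)]
scene hook_tip [([0.6812, -0.1589, 0.2522], 0.85)]
```

View pics/w2.png

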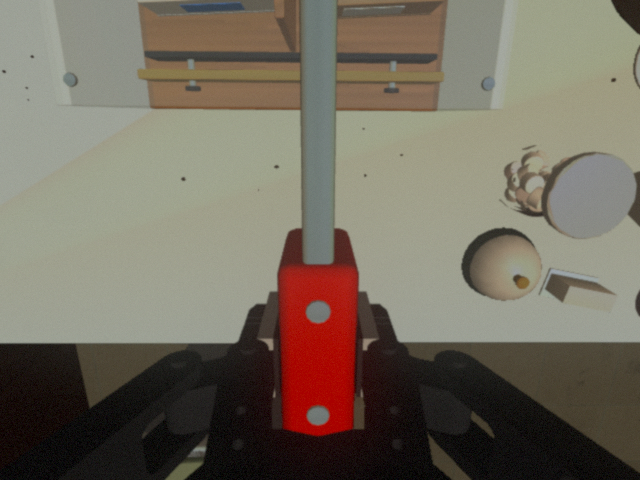

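The shaft is straight up the picture at u=318. The bar runs (138,73)–(442,77), the buffer is at v≈56, the shelf floor's front edge is at v≈108, and the carton is only just in view at the top right. I'll move forward 60 mm for a better look.

```bash
python3 -m jog '[[[30,0,0,0,0,0,0],[30,-15,0,0,0,0,0],[0,0,0,0,0,0,0],[0,0,0,0,0,0,0]]]'
python3 - <<'E'
from h import *
s=st(); f=see('wrist',['stop_bar','kraft_carton','carton_lip','carton_left','carton_right','white_carton','shelf'])
g=cv2.resize(f['img'][0:240,120:480],None,fx=2.2,fy=2.2,interpolation=cv2.INTER_CUBIC); cv2.imwrite('pics/w3.png',g[:,:,::-1])
E
```

```text
clock: 10.0
position: [0.5561, -0.1437, 0.3335]
tool_rot: [3.141, 0.001, 0.0]
force: [-0.1, -1.2, -2.2]
grip_width: 0.0248
finger_force: 79.5
t 10.0 p [ 0.5561 -0.1437  0.3335] rpy [3.1411e+00 8.0000e-04 4.0000e-04] F [-0.07 -1.16 -2.18] w 0.02480376297413189 79.45760607719421
wrist stop_bar []
wrist kraft_carton []
wrist carton_lip []
wrist carton_left []
wrist carton_right []
wrist white_carton []
wrist shelf [([0.667, -0.1404, 0.0007], 0.96)]
```

View pics/w3.png

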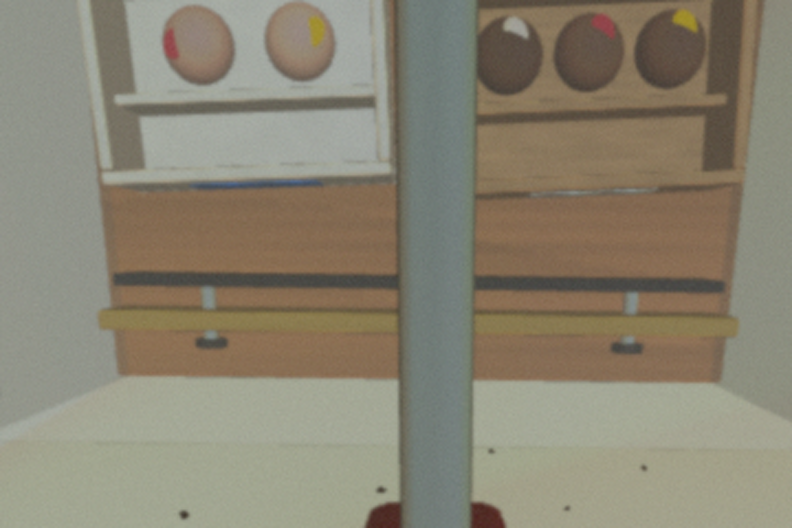

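The brown carton's front wall top runs from (476,187) to (738,177) in the crop. The buffer is at v≈280–287, the bar at v≈318–326 and the shaft at u≈437. Next I'll turn these into positions.

```bash
python3 - <<'E'
from h import *
s=st(); f=bot.grab_frame('wrist'); print(np.round(f['intrinsics'],1).tolist(),np.round(f['tool_from_camera'],3).tolist())
def P(n,px,z):
    q=proj(f,[(u/2.2+120-.3,v/2.2-.3) for u,v in px],z,s); d=q[1]-q[0]; print(n,np.round(q[:,:2],4).tolist(),'yaw',round(np.arctan(-d[0]/d[1]),4))
P('lip',[(478,186),(738,177)],.058)
P('lip right end',[(478,186),(742,177)],.058)
P('partition',[(478,109),(725,99)],.046)
P('white lip',[(103,178),(390,170)],.058)
P('bar rear top',[(100,310),(738,317)],.046)
P('bar low edge',[(100,328),(738,335)],.046)
P('buffer rear',[(114,274),(724,282)],.040)
P('buffer front',[(114,285),(724,292)],.040)
P('front edge',[(120,376),(720,381)],.012)
P('carton bottom?',[(530,194),(700,190)],.012)
P('shaft',[(437,100),(437,480)],.29)
for d in bot.trace('hook_tip',f)[:1]: print(np.argwhere(d['region']).mean(0))
E
```

```text
t 10.4 p [ 0.5558 -0.144   0.3341] rpy [-3.1414e+00 -2.0000e-04 -5.0000e-04] F [-0.12  0.84 -1.51] w 0.025333768155153057 79.45867896080017
[[386.4, 0.0, 317.6], [0.0, 386.4, 236.6], [0.0, 0.0, 1.0]] [[-0.0, -0.953, -0.303, 0.077], [1.0, 0.0, -0.001, 0.0], [0.001, -0.303, 0.953, -0.07], [0.0, 0.0, 0.0, 1.0]]
lip [[0.6567, -0.16], [0.6598, -0.2583]] yaw 0.0316
lip right end [[0.6567, -0.16], [0.6598, -0.2599]] yaw 0.0312
partition [[0.685, -0.1602], [0.6884, -0.2544]] yaw 0.0361
white lip [[0.6596, -0.018], [0.6623, -0.1267]] yaw 0.0252
bar rear top [[0.6102, -0.0064], [0.6073, -0.268]] yaw -0.0112
bar low edge [[0.603, -0.0056], [0.6001, -0.2688]] yaw -0.0112
buffer rear [[0.6242, -0.0116], [0.6209, -0.2628]] yaw -0.0132
buffer front [[0.6199, -0.0111], [0.617, -0.2632]] yaw -0.0116
front edge [[0.5786, 0.001], [0.5762, -0.2746]] yaw -0.0087
carton bottom? [[0.6566, -0.1846], [0.6582, -0.2577]] yaw 0.0214
shaft [[0.6506, -0.1443], [0.6028, -0.1443]] yaw -1.5708
[253.71595699 317.53724731]
```

```bash
python3 -m jog '[[[-40,13,0,0,0,0,0],[-40,13,0,0,0,0,0],[-40,14,0,0,0,0,0],[-40,14,0,0,0,0,0],[-40,14,0,0,0,0.011,0]]]' 
python3 -m jog '[[[0,0,42,0,0,0,0],[0,0,42,0,0,0,0],[0,0,42,0,0,0,0],[0,0,43,0,0,0,0],[0,0,0,0,0,0,0]]]' 
python3 -m jog '[[[0,0,0,0,0,0,0],[0,0,0,0,0,0,0]]]' 
python3 - <<'E'
from h import *
s=st(); 
f=see('side',['hook_grip','hook_tip','carton_lip']);
f=see('scene',['hook_grip','hook_tip']);f=see('wrist',['hook_grip'])
E
```

```text
clock: 11.0
position: [0.3543, -0.2122, 0.3338]
tool_rot: [-3.141, -0.0, -0.011]
force: [0.6, -1.8, -1.2]
grip_width: 0.0254
finger_force: 79.4
clock: 11.5
position: [0.3541, -0.2114, 0.1618]
tool_rot: [-3.14, 0.006, -0.012]
force: [-0.5, -0.7, -0.4]
grip_width: 0.0248
finger_force: 79.2
clock: 11.7
position: [0.3567, -0.2123, 0.1668]
tool_rot: [3.141, -0.003, -0.011]
force: [-0.1, 0.9, -1.7]
grip_width: 0.0248
finger_force: 79.2
t 11.7 p [ 0.3567 -0.2123  0.1668] rpy [ 3.1408e+00 -2.6000e-03 -1.1400e-02] F [-0.07  0.94 -1.71] w 0.024834414495015788 79.24816489219666
side hook_grip [([0.355, -0.212, 0.1169], 0.58), ([0.3824, -0.4427, 0.0033], 0.48)]
side hook_tip [([0.5468, -0.2153, 0.0819], 0.83)]
side carton_lip [([0.6564, -0.2132, 0.0584], 0.73)]
scene hook_grip [([0.3554, -0.2151, 0.1106], 0.89)]
scene hook_tip [([0.5416, -0.2119, 0.0864], 0.9)]
wrist hook_grip [([0.3541, -0.2127, 0.1114], 0.67)]
```

```bash
python3 -m jog '[[[32,0,0,0,0,0,0],[32,0,0,0,0,0,0],[32,0,0,0,0,0,0],[32,0,0,0,0,0,0],[0,0,0,0,0,0,0]]]' 
python3 -m jog '[[[0,0,0,0,0,0,0],[0,0,0,0,0,0,0]]]' 
python3 - <<'E'
from h import *
s=st(); 
f=see('side',['hook_grip','hook_tip','carton_lip','carton_left','carton_right','pull_hook'])
g=cv2.resize(f['img'][160:280,280:440],None,fx=5,fy=5,interpolation=cv2.INTER_CUBIC); cv2.imwrite('pics/d2.png',g[:,:,::-1])
print(np.round(f['R'],3).tolist(),f['t'],f['intrinsics'][0])
E
```

```text
clock: 12.65
position: [0.4874, -0.2126, 0.1647]
tool_rot: [3.141, -0.002, -0.008]
force: [0.1, -0.3, -2.1]
grip_width: 0.0252
finger_force: 79.4
clock: 12.85
position: [0.4831, -0.2133, 0.1648]
tool_rot: [-3.141, 0.001, -0.012]
force: [-0.2, -0.1, -1.4]
grip_width: 0.0252
finger_force: 79.4
t 12.85 p [ 0.4831 -0.2133  0.1648] rpy [-3.1414e+00  8.0000e-04 -1.1900e-02] F [-0.19 -0.08 -1.4 ] w 0.025151172711595584 79.36764478683472
side hook_grip [([0.4815, -0.2169, 0.1124], 0.63), ([0.6703, -0.218, 0.0817], 0.29)]
side hook_tip [([0.67, -0.2189, 0.079], 0.75)]
side carton_lip [([0.6556, -0.2076, 0.0555], 0.85)]
side carton_left [([0.6558, -0.1576, 0.0275], 0.71)]
side carton_right [([0.6599, -0.2541, 0.028], 0.77)]
side pull_hook [([0.4814, -0.2103, 0.0804], 0.79)]
[[0.404, -0.914, -0.023], [-0.425, -0.166, -0.89], [0.81, 0.369, -0.456]] [-0.28913617  0.28809558  1.21720487] [575.48820771   0.         319.96598857]
```

View pics/d2.png

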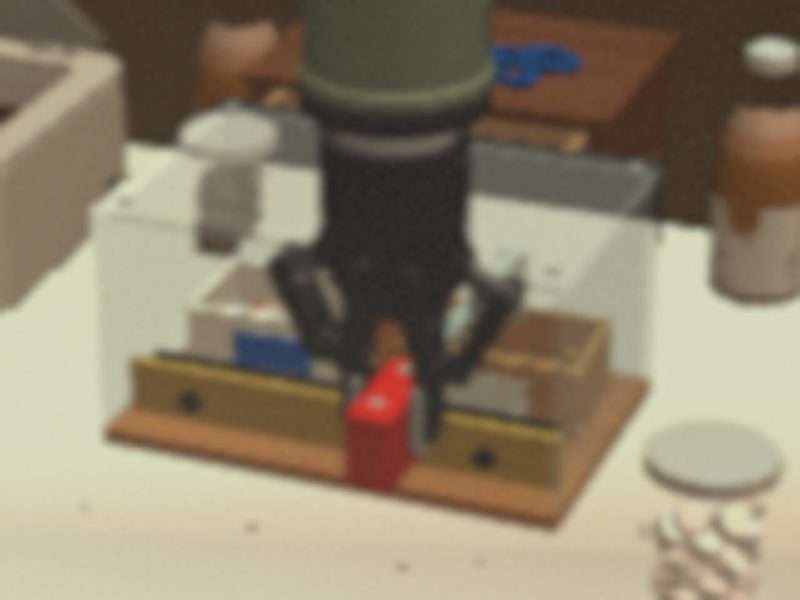

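The handle shows in front of the bar and the blade is hidden behind it. The network's tip (0.670) agrees with my estimate (0.672), the middle of the channel, so I'll lower it gradually and check the force.

```bash
python3 -m jog '[[[1,0,10,0,0,0,0],[0,0,10,0,0,0,0],[0,0,0,0,0,0,0],[0,0,0,0,0,0,0]]]' 
python3 -m jog '[[[0,0,8,0,0,0,0],[0,0,8,0,0,0,0],[0,0,0,0,0,0,0],[0,0,0,0,0,0,0]]]' 
python3 -m jog '[[[0,0,5,0,0,0,0],[0,0,4,0,0,0,0],[0,0,0,0,0,0,0],[0,0,0,0,0,0,0]]]'
python3 - <<'E'
from h import *
f=see('side',['hook_grip','hook_tip','carton_lip','carton_left','carton_right'])
E
```

```text
clock: 13.6
position: [0.4846, -0.2134, 0.1444]
tool_rot: [-3.142, 0.001, -0.012]
force: [0.4, -0.8, -1.5]
grip_width: 0.0254
finger_force: 79.4
clock: 14.0
position: [0.4848, -0.2133, 0.1287]
tool_rot: [-3.142, 0.0, -0.011]
force: [0.4, -0.5, -1.4]
grip_width: 0.025
finger_force: 79.4
clock: 14.4
position: [0.4849, -0.2133, 0.1198]
tool_rot: [3.142, 0.0, -0.011]
force: [-0.5, -0.1, -1.6]
grip_width: 0.0248
finger_force: 79.4
side hook_grip [([0.4828, -0.211, 0.0687], 0.85)]
side hook_tip [([0.6737, -0.2183, 0.0371], 0.72)]
side carton_lip [([0.6545, -0.21, 0.0561], 0.71)]
side carton_left [([0.5013, -0.516, -0.0014], 0.29)]
side carton_right [([0.6601, -0.2576, 0.0259], 0.63)]
```

```bash
python3 -m jog '[[[-3,0,0,0,0,0,0],[-3,0,0,0,0,0,0],[-2,0,0,0,0,0,0],[-2,0,0,0,0,0,0],[-2,0,0,0,0,0,0]]]' |egrep 'pos|force: \['
python3 -m jog '[[[-2,0,0,0,0,0,0],[-2,0,0,0,0,0,0],[-2,0,0,0,0,0,0],[-2,0,0,0,0,0,0],[-2,0,0,0,0,0,0]]]'  |egrep 'pos|force: \['
python3 -m jog '[[[-2,0,0,0,0,0,0],[-2,0,0,0,0,0,0],[-2,0,0,0,0,0,0],[0,0,0,0,0,0,0],[0,0,0,0,0,0,0]]]' |egrep 'pos|force: \['
python3 - <<'E'
from h import *
s=st()
f=see('side',['hook_tip','carton_lip','carton_left','carton_right'])
E
```

```text
position: [0.473, -0.2131, 0.12]
force: [2.1, 0.6, -2.6]
position: [0.4628, -0.2131, 0.1199]
force: [2.7, 0.9, -1.7]
position: [0.4566, -0.2129, 0.1199]
force: [1.1, -0.2, -2.0]
t 16.2 p [ 0.4566 -0.2129  0.1199] rpy [-3.1414e+00  6.0000e-04 -1.1400e-02] F [ 1.15 -0.18 -2.04] w 0.0247950600393023 79.45493459701538
side hook_tip [([0.6415, -0.221, 0.0356], 0.94), ([0.3694, -0.5552, 0.001], 0.6)]
side carton_lip [([0.6405, -0.2091, 0.0545], 0.77)]
side carton_left [([0.6425, -0.2171, 0.0361], 0.47)]
side carton_right [([0.6401, -0.2556, 0.0285], 0.59)]
```

```bash
python3 -m jog '[[[-2,0,0,0,0,0,0],[-2,0,0,0,0,0,0],[-2,0,0,0,0,0,0],[-1,0,0,0,0,0,0],[-1,0,0,0,0,0,0]]]' |egrep 'pos|force: \['
python3 -m jog '[[[-1,0,0,0,0,0,0],[-0.5,0,0,0,0,0,0]]]'  |egrep 'pos|force: \['
python3 -m jog '[[[-0.5,0,0,0,0,0,0],[-0.5,0,0,0,0,0,0]]]' |egrep 'pos|force: \['
python3 - <<'E'
from h import *
s=st()
f=see('side',['hook_tip','carton_lip','carton_right'])
E
```

```text
position: [0.4489, -0.2129, 0.1199]
force: [3.8, 0.2, -2.1]
position: [0.4474, -0.2129, 0.1199]
force: [2.8, -0.5, -2.7]
position: [0.4464, -0.2128, 0.1199]
force: [3.8, 0.7, -1.5]
t 17.35 p [ 0.4464 -0.2128  0.1199] rpy [ 3.1415e+00 -1.0000e-04 -1.1200e-02] F [ 3.83  0.74 -1.48] w 0.024991243903754633 79.42695021629333
side hook_tip [([0.6337, -0.2186, 0.0328], 0.61)]
side carton_lip [([0.6282, -0.209, 0.0562], 0.67)]
side carton_right [([0.6269, -0.2527, 0.0265], 0.73)]
```

```bash
j(){ egrep 'pos|force: \['|tr '\n' ' ';echo; }
python3 -m jog '[[[-0.5,0,0,0,0,0,0],[0,0,0,0,0,0,0]]]' |j
python3 -m jog '[[[-0.5,0,0,0,0,0,0],[0,0,0,0,0,0,0]]]' |j
python3 -m jog '[[[-0.5,0,0,0,0,0,0],[0,0,0,0,0,0,0]]]' |j
python3 -m jog '[[[-0.5,0,0,0,0,0,0],[0,0,0,0,0,0,0]]]' |j
```

```text
position: [0.4459, -0.2128, 0.1199] force: [2.4, 0.4, -1.0] 
position: [0.4454, -0.2128, 0.1199] force: [2.0, 0.3, -2.7] 
position: [0.4449, -0.2128, 0.1199] force: [1.7, -0.1, -2.3] 
position: [0.4444, -0.2128, 0.1199] force: [1.7, -0.4, -1.1]
```

```bash
j(){ egrep 'pos|force: \['|tr '\n' ' ';echo; }
python3 -m jog '[[[-0.5,0,0,0,0,0,0],[0,0,0,0,0,0,0]]]' |j
python3 -m jog '[[[-0.5,0,0,0,0,0,0],[0,0,0,0,0,0,0]]]' |j
```

```text
position: [0.4439, -0.2128, 0.1199] force: [0.9, -0.0, -1.5] 
position: [0.4434, -0.2128, 0.1199] force: [2.5, -0.9, -1.9]
```

```bash
j(){ egrep 'pos|force: \['|tr '\n' ' '|awk '{print; gsub(/[\[,]/,"",$6); exit ($6>5)}'; }
python3 -m jog '[[[-0.4,0,0,0,0,0,0],[0,0,0,0,0,0,0]]]' |j &&
python3 -m jog '[[[-0.4,0,0,0,0,0,0],[0,0,0,0,0,0,0]]]' |j &&
python3 -m jog '[[[-0.4,0,0,0,0,0,0],[0,0,0,0,0,0,0]]]' |j &&
python3 -m jog '[[[-0.4,0,0,0,0,0,0],[0,0,0,0,0,0,0]]]' |j &&
python3 -m jog '[[[-0.4,0,0,0,0,0,0],[0,0,0,0,0,0,0]]]' |j &&
python3 -m jog '[[[-0.4,0,0,0,0,0,0],[0,0,0,0,0,0,0]]]' |j
```

```text
position: [0.443, -0.2128, 0.1199] force: [2.4, -0.0, -2.3] 
position: [0.4427, -0.2128, 0.1199] force: [2.8, 0.6, -2.0] 
position: [0.4422, -0.2128, 0.1199] force: [3.5, 0.7, -2.4] 
position: [0.4422, -0.2128, 0.12] force: [5.6, 0.5, -2.2]
```

```bash
j(){ egrep 'pos|force: \['|tr '\n' ' '|awk '{print; gsub(/[\[,]/,"",$6); exit ($6>8.5)}'; }
python3 -m jog '[[[-0.3,0,0,0,0,0,0],[0,0,0,0,0,0,0]]]' |j &&
python3 -m jog '[[[-0.3,0,0,0,0,0,0],[0,0,0,0,0,0,0]]]' |j &&
python3 -m jog '[[[-0.3,0,0,0,0,0,0],[0,0,0,0,0,0,0]]]' |j
python3 - <<'E'
from h import *
s=st()
f=see('side',['hook_tip','carton_lip','carton_left','carton_right','stop_bar'])
f=see('wrist',['carton_lip','carton_left','carton_right','stop_bar','kraft_carton'],'w4.png')
E
```

```text
position: [0.4421, -0.2128, 0.12] force: [7.2, 0.4, -2.7] 
position: [0.4421, -0.2128, 0.1201] force: [8.6, 0.9, -4.6] 
t 19.95 p [ 0.4421 -0.2128  0.1201] rpy [ 3.1411e+00 -1.4000e-03 -1.0800e-02] F [ 8.56  0.91 -4.6 ] w 0.025282932374848684 79.23679232597351
side hook_tip [([0.6264, -0.2198, 0.0373], 0.6), ([0.3653, -0.5559, -0.0004], 0.28)]
side carton_lip [([0.6256, -0.2093, 0.0596], 0.69)]
side carton_left [([0.385, -0.4416, 0.0018], 0.51)]
side carton_right [([0.6225, -0.2576, 0.0286], 0.57)]
side stop_bar [([0.6047, -0.1387, 0.0124], 0.9), ([0.3838, -0.4411, 0.0018], 0.3)]
wrist carton_lip []
wrist carton_left []
wrist carton_right []
wrist stop_bar []
wrist kraft_carton []
```

View pics/w4.png

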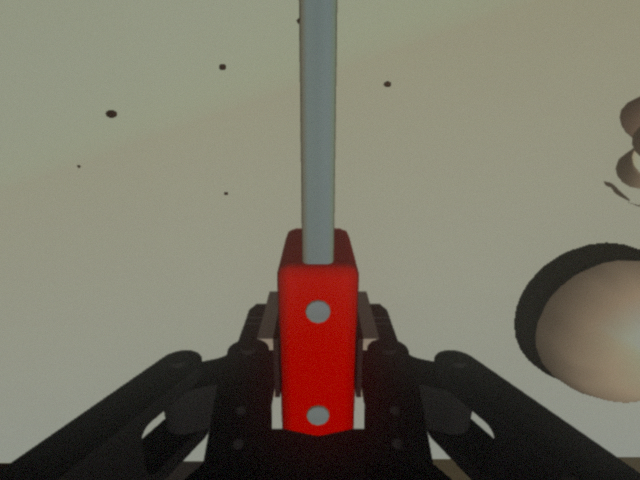

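The hook is steady and aligned in the gripper, and the pull has stalled at about 8.6 N with no more travel. I'll hold this pull and check squareness in the side camera.

```bash
python3 -m jog '[[[0,0,0,0,0,0,0],[0,0,0,0,0,0,0],[0,0,0,0,0,0,0],[0,0,0,0,0,0,0],[0,0,0,0,0,0,0]]]'|egrep 'pos|force: \['
python3 - <<'E'
from h import *
s=st()
f=bot.grab_frame('side')
g=cv2.resize(f['img'][195:265,300:420],None,fx=6.6,fy=6.6,interpolation=cv2.INTER_CUBIC); cv2.imwrite('pics/d3.png',g[:,:,::-1])
E
```

```text
position: [0.4421, -0.2128, 0.12]
force: [8.6, 0.8, -3.9]
t 21.05 p [ 0.4421 -0.2128  0.12  ] rpy [ 3.1412e+00 -1.4000e-03 -1.0800e-02] F [ 8.55  0.84 -3.85] w 0.025293377809168186 79.23683524131775
```

View pics/d3.png

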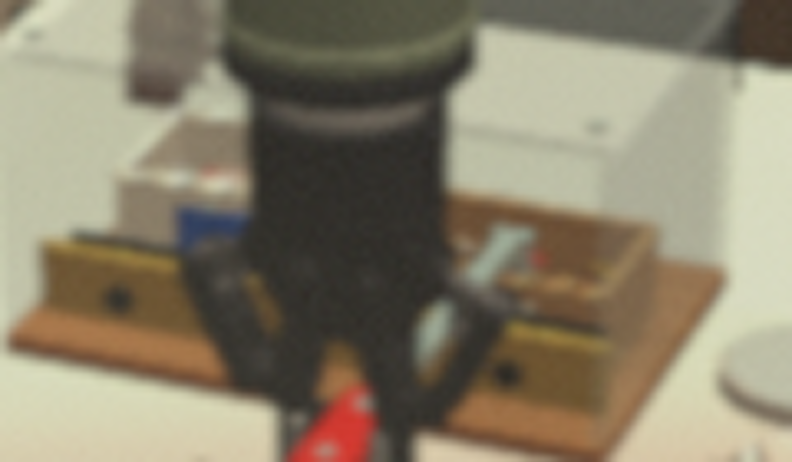

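The hook's shaft reaches over the bar into the carton, whose front now stands at the buffer. I'll add a slightly firmer pull, still well under 16 N, so that any corner seats, and hold it.

```bash
j(){ egrep 'pos|force: \['|tr '\n' ' '|awk '{print; gsub(/[\[,]/,"",$6); exit ($6>11)}'; }
python3 -m jog '[[[-0.3,0,0,0,0,0,0],[0,0,0,0,0,0,0]]]' |j &&
python3 -m jog '[[[-0.2,0,0,0,0,0,0],[0,0,0,0,0,0,0]]]' |j 
python3 -m jog '[[[0,0,0,0,0,0,0],[0,0,0,0,0,0,0],[0,0,0,0,0,0,0],[0,0,0,0,0,0,0],[0,0,0,0,0,0,0]]]'|j
```

```text
position: [0.442, -0.2128, 0.1201] force: [10.4, 0.1, -4.1] 
position: [0.442, -0.2128, 0.1201] force: [11.7, 0.6, -5.5] 
position: [0.442, -0.2128, 0.1201] force: [10.7, 0.5, -4.9]
```

```bash
j(){ egrep 'pos|force: \['|tr '\n' ' ';echo; }
python3 -m jog '[[[2,0,0,0,0,0,0],[3,0,0,0,0,0,0],[3,0,0,0,0,0,0],[2,0,0,0,0,0,0],[0,0,0,0,0,0,0]]]'|j
python3 -m jog '[[[0,0,-10,0,0,0,0],[0,0,-15,0,0,0,0],[0,0,-20,0,0,0,0],[0,0,0,0,0,0,0],[0,0,0,0,0,0,0]]]'|j
python3 -m jog '[[[-20,0,0,0,0,0,0],[-25,0,0,0,0,0,0],[-25,0,0,0,0,0,0],[-20,0,0,0,0,0,0],[0,0,0,0,0,0,0]]]'|j
```

```text
position: [0.4509, -0.2128, 0.1198] force: [-0.8, -0.7, -1.5] 
position: [0.4509, -0.2127, 0.1653] force: [-0.4, -0.2, -2.7] 
position: [0.3582, -0.2117, 0.1645] force: [0.7, 0.9, -1.9]
```

```bash
j(){ egrep 'pos|force: \['|tr '\n' ' ';echo; }
python3 -m jog '[[[0,0,-42,0,0,0,0],[0,0,-42,0,0,0,0],[0,0,-42,0,0,0,0],[0,0,-43,0,0,0,0],[40,-13,0,0,0,0,0]]]'|j
python3 -m jog '[[[40,-13,0,0,0,0,0],[40,-13,0,0,0,0,0],[40,-13,0,0,0,0,0],[36,-14,0,0,0,0,0],[0,0,0,0,0,0,0]]]'|j
python3 -m jog '[[[0,0,0,0,0,0,0],[0,0,0,0,0,0,0]]]'|j
python3 - <<'E'
from h import *
s=st(); f=bot.grab_frame('wrist')
g=cv2.resize(f['img'][0:240,120:480],None,fx=2.2,fy=2.2,interpolation=cv2.INTER_CUBIC); cv2.imwrite('pics/w5.png',g[:,:,::-1]); np.save('w5.npy',f['img'])
E
```

```text
position: [0.3998, -0.2015, 0.34] force: [2.2, -0.1, -0.3] 
position: [0.5615, -0.1449, 0.3323] force: [-1.6, 0.2, -2.0] 
position: [0.5569, -0.1485, 0.3336] force: [0.4, -0.5, -2.4] 
t 24.7 p [ 0.5569 -0.1485  0.3336] rpy [ 3.1414e+00  8.0000e-04 -1.2000e-02] F [ 0.43 -0.55 -2.44] w 0.025278755973453266 79.56211924552917
```

View pics/w5.png

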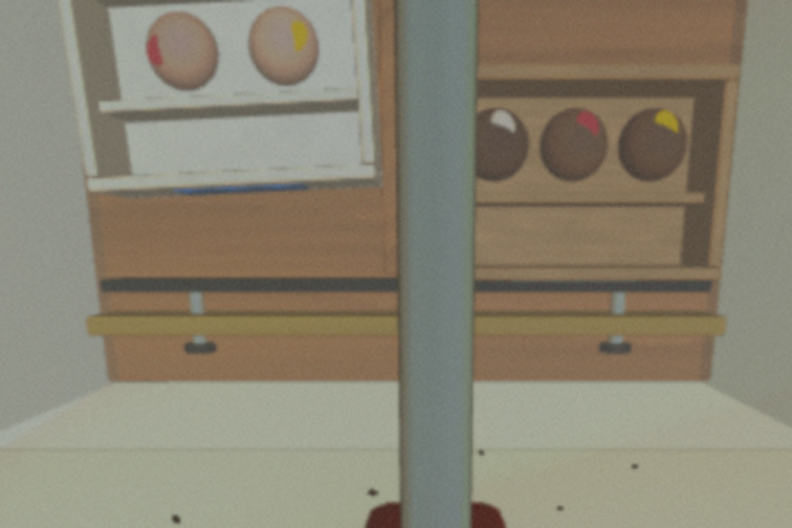

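The carton's lip (476–718, 273), the partition (v≈198) and the bar (v≈318) are all parallel, and the front lies on the buffer. The three truffles are inside and the white carton hasn't moved. Now I'll set the hook down in front of the shelf.

```bash
j(){ egrep 'pos|force: \['|tr '\n' ' ';echo; }
python3 -m jog '[[[-39,6,0,0,0,0,0],[-39,6,0,0,0,0,0],[-39,6,0,0,0,0,0],[-39,6,0,0,0,0,0],[-39,5,0,0,0,0,0]]]'|j
python3 -m jog '[[[0,0,45,0,0,0,0],[0,0,45,0,0,0,0],[0,0,45,0,0,0,0],[0,0,45,0,0,0,0],[0,0,30,0,0,0,0]]]'|j
python3 -m jog '[[[0,0,15,0,0,0,0],[0,0,10,0,0,0,0],[0,0,5,0,0,0,0],[0,0,0,0,0,0,0],[0,0,0,0,0,0,0]]]'|j
```

```text
position: [0.36, -0.1753, 0.3336] force: [0.3, -0.1, -0.1] 
position: [0.3609, -0.1749, 0.1219] force: [1.1, -0.5, -1.5] 
position: [0.3623, -0.175, 0.0945] force: [-1.1, 0.6, -1.2]
```

```bash
j(){ egrep 'pos|force: \['|tr '\n' ' ';echo; }
python3 -m jog '[[[0,0,4,0,0,0,0],[0,0,3,0,0,0,0],[0,0,0,0,0,0,0],[0,0,0,0,0,0,0]]]'|j
python3 -m jog '[[[0,0,1,0,0,0,0],[0,0,1,0,0,0,0],[0,0,0,0,0,0,0],[0,0,0,0,0,0,0]]]'|j
```

```text
position: [0.3621, -0.1749, 0.0869] force: [0.1, -0.8, -1.6] 
position: [0.3622, -0.1749, 0.085] force: [-0.6, 0.4, 4.3]
```

Touchdown (+4 N). I'll open and retreat upward.

```bash
j(){ egrep 'pos|force: \[|width'|tr '\n' ' ';echo; }
python3 -m jog '[[[0,0,0,0,0,0,0.5],[0,0,0,0,0,0,0.8],[0,0,0,0,0,0,0.8],[0,0,0,0,0,0,0.8],[0,0,0,0,0,0,0.8]]]'|j
python3 -m jog '[[[0,0,-10,0,0,0,0.8],[0,0,-20,0,0,0,0.8],[0,0,-40,0,0,0,0.8],[0,0,-45,0,0,0,0.8],[0,0,-45,0,0,0,0.8]]]'|j
python3 -m jog '[[[0,0,-20,0,0,0,0.8],[0,0,0,0,0,0,0.8],[0,0,0,0,0,0,0.8],[0,0,0,0,0,0,0.8]]]'|j
python3 - <<'E'
from h import *
s=st()
see('side',['hook_grip','hook_tip','carton_lip','kraft_carton'],'d6.png'); see('wrist',['hook_grip','hook_tip'])
E
```

```text
position: [0.3622, -0.1749, 0.0849] force: [-0.1, 0.7, 0.2] grip_width: 0.0685 
position: [0.3614, -0.175, 0.2463] force: [1.3, 1.2, -0.1] grip_width: 0.0685 
position: [0.3619, -0.1747, 0.2643] force: [-0.1, 0.4, -0.5] grip_width: 0.0681 
t 28.45 p [ 0.3619 -0.1747  0.2643] rpy [-3.1413e+00  1.1000e-03 -1.1200e-02] F [-0.15  0.39 -0.52] w 0.06805612686948101 0.0
side hook_grip [([0.3639, -0.1746, 0.0317], 0.81), ([0.6248, -0.1601, 0.0278], 0.18)]
side hook_tip [([0.6213, -0.2561, 0.0257], 0.34)]
side carton_lip [([0.6254, -0.2088, 0.0572], 0.89)]
side kraft_carton [([0.6611, -0.2045, 0.0111], 0.8), ([0.702, -0.0706, 0.0101], 0.68)]
wrist hook_grip [([0.3595, -0.1728, 0.0311], 0.67)]
wrist hook_tip []
```

View pics/d6.png

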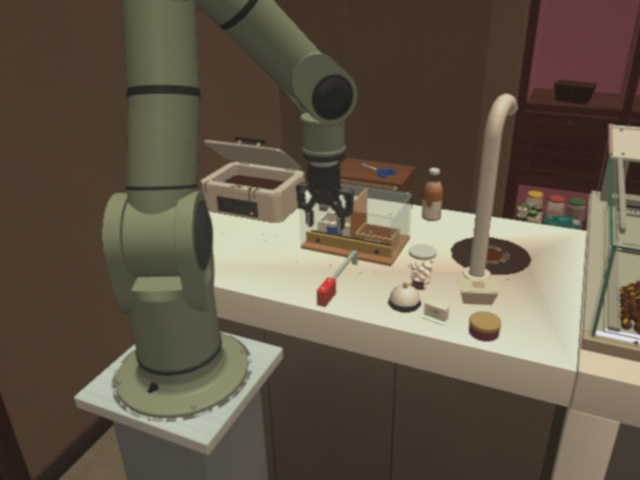

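The hook rests on the counter, handle at (327,291) and blade at (352,257), about 25 mm in front of the shelf. The carton stands at the bar, and the hand is clear.

```bash
python3 -c "
from workcell import bot
print(bot.job_done())"
```

```text
the job is handed in; nothing more can be done
None
```

I handed in the job, but no verdict came back: the brown carton stands square on the buffer after a half-second hold at about 11 N of pull, its truffles inside, with the hook on the counter about 25 mm in front of the shelf.

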